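Snap the lid onto the food keeper

TASK

Close the food keeper that holds the garlic: take its lid from the worktop by the bar handle, set it level between the two spring hooks and press it straight down until both hooks have snapped over its ends and it stays down on the seal, then let go. Press firmly but not brutally, and leave the salt shaker, the timer and the mug where they stand.

Things in the scene. Friction and masses are not known exactly. Their poses are not given: they have to be found in the camera images.
- keeper_foot (a point): Food keeper, fixed: clear tub 80x108 mm (x,y), 68 high, garlic inside; round it, centred, a grey collar 92x120 that telescopes. Point: centre of the tub's underside; z up, y along the long side. The collar was left pulled up by 0 to 25 mm, NOT measured (h), and cannot be pushed down: its rim is 74 mm + h above this point. A spring hook stands at the middle of each short side.
- seal (a joint): Squeeze of the keeper's black seal, m: 0 free, 0.002 with the lid snapped in, 0.006 hard stop. Springs back with 1 N plus 3 N per mm; over 25 N on it is too much. A lid just lying on it squeezes it under 0.001. The seal lies on the collar's rim, free top 7 mm above the rim, opening 82x110 mm.
- hook_left (a joint): Outward swing (rad) of the hook at y=+63.5 mm; 0 at rest, about 0.065 while the lid's end passes. 26 mm wide, top 24 mm above the rim; the head slopes inward going down, from y=62.5 (23 above the rim) to y=57 (13 above); flat catch 11 mm above the rim, overlapping the lid's end by 3 mm.
- hook_right (a joint): The same hook at y=-63.5 mm. Both slopes together need 6 to 12 N of push (friction unknown); the force falls while the lid's 6 mm edge slides past the heads (no click yet), rises as the seal is squeezed, and both hooks snap over the lid with its plate's underside 5 mm above the rim; the hard stop is 4 mm lower.
- lid_mid (a point): White lid, loose, about 0.1 to 0.2 kg, flat on the worktop, handle up; 92x120x34 mm, same after a half turn. Point: its centre, 17 mm above its underside; z up, y along its long side. Plug 78x106 mm, 8 deep (lowest 3 mm: 74x102), goes into the seal; plate 92x120, from 8 to 14 mm above the underside; middle bar handle 14 thick (x), 60 long (y), from 14 to 34 mm.
- salt_shaker_mid (a point): Salt shaker, loose bystander, 44 mm wide and 90 mm high; this point is its centre.
- egg_timer_mid (a point): Kitchen timer, loose bystander, 63 mm wide and 47 mm high; this point is its centre.
- mug_mid (a point): Mug, loose bystander, 84 mm wide, 121 mm over its handle, 90 mm high; this point is its centre. It stands on the hob.

How it is judged:
By the outcome, as a careful person would: the job done as asked, in the order asked, and still so for the second after the job is handed in, with the robot touching nothing.
It also fails if it takes over 40 s, if anything falls off the work surface, if the arm or the gripper's body presses on something with over 40 N, if the wrist force passes 120 N, or if a joint passes its speed limit or range.

ROBOT

A 6-joint arm with a two-finger parallel gripper is mounted at the origin on a cart in front of the work surface, level with it; the furniture and walls round the work are solid. World frame = base frame: x ahead of the robot, y to its left, z up, the work surface at z = 0. Lengths are in m, angles in rad, forces in N, time in s.
With the tool pointing down it reaches from about 0.275 to 0.825 m from the base axis. Payload 5.2 kg.
Tool frame: the origin (TCP) lies on the mounting face of the last link; the fingertips stand 186 mm ahead of it and the grasp point (between the pads) lies 167 mm ahead of it; z points along the fingers, y is the line along which they close (so a half turn about z gives the same grasp; the last joint's range is limited). The gripper opens to 93 mm and grips with 3 to 60 N. Pads are 15 mm wide; open, the fingers measure 128 mm over their backs; the gripper's body (75 mm by 188 mm) begins 65 mm behind the grasp point.
Start: joints at [-0.203, 0.259, 1.535, -0, 1.348, -0.203], TCP at [0.55, 0, 0.405] pointing down, gripper open.
Joint ranges: [-3.14, 3.14], [-0.91, 2.08], [0.19, 2.58], [-1.22, 4.36], [0.22, 2.71], [-3.12, 3.12]. Speed limits (rad/s): [2.57, 2.57, 3.14, 3.14, 3.14, 3.14].

INTERFACE

Orientations are given as a unit quaternion [x, y, z, w].
In Python, from bench import ctrl gives the robot as it stands. The module is installed in compiled form; this text tells all that it offers.
- The arm moves only by the shell command python3 -m inch 'ROWS' [OPENING] [FORCE]. ROWS is JSON, a list of rows, each an object with "xyz": the shift along the tool's x, y, z in mm, a list of three; "rot": the turn, a rotation vector about the tool's x, y, z in degrees, a list of three. A call has 1 to 5 rows; each row is the pose to reach, as a shift and turn from the pose commanded when the call began, along the tool's axes at that moment; what a row does not reach only later rows make up. A row lasts 1/12 s, in which the tool goes at most 41.7 mm and 7.16 degrees, less where a joint would pass 70% of its speed; a pose out of reach is approached as far as the arm can. A call with a gripper value outside its range is refused whole. OPENING is the opening, from 0 (shut) to 1 (fully open), set as the call begins (- or left out, the last holds). The fingers move at their own pace and stop on an object; FORCE is the grip in N (left out, the last holds). Time passes only in rows, so rows that repeat a pose let the fingers close. It gives the time, the measured TCP pose, the force, the opening and the grip force at its end, in the units of the state.
- ctrl.observe(): the state, without advancing time (a new reading comes with each control period).
- ctrl.read_camera(name): name is "scene" or "side" or "wrist"; returns the picture (480x640x3 uint8, blue, green, red); there is no depth.
- ctrl.calibration(name): a dict with "fx", "fy", "cx", "cy" (pixels), "R" (3x3) and "t" (3): a world point X has camera coordinates R X + t. Camera axes: x right, y down, z forward; pixel columns grow to the right and rows downward; lengths in m; the calibration is good to about 2 mm. A picture is of the moment at which its call begins: read the wrist's pose just before it. calibration takes no time and is no camera call; for the wrist camera it gives the pose at the moment of the call.
- ctrl.finish_job(): hands the job in; it is judged then, once.
The state is a dict: "time": time; "q": joint angles; "joint_velocities": joint speeds; "joint_efforts": joint torques, N m; "tcp_pos": TCP position; "ee_rot": TCP orientation; "contact_force": force on the tool from outside, world axes, zero at the start; "moment": the same for the moment, N m; "grip_width": finger opening in m; "gripper_force": force on a finger pad.
Only numpy, scipy, OpenCV 4.12 (cv2) and the standard library are available. Lean on these libraries where they do the work, as an engineer would, in place of code of your own. Each camera call takes 0.05 s, during which the arm holds its last target. There are 200 camera calls.

## Working session

There is one attempt and no reset: what is moved stays moved. The work goes in short steps, Python scripts to look and compute and a shell command to move; the robot and the scene stay as the last step left them, time stands still between calls to the robot, and variables do not carry over. Pictures are saved under pics/ and viewed, at most 10 in all, crops included, and the job is handed in when it is done.

```bash
mkdir -p pics; python3 - <<'E'
from bench import ctrl
import cv2,numpy as np
s=ctrl.observe();print({k:np.round(v,3).tolist() for k,v in s.items()})
for n in("scene","side","wrist"):
    c=ctrl.calibration(n);print(n,{k:np.round(v,3).tolist() for k,v in c.items()})
    cv2.imwrite(f"pics/{n}0.png",ctrl.read_camera(n))
E
```

```text
{'time': 0.0, 'q': [-0.203, 0.259, 1.536, -0.0, 1.348, -0.203], 'joint_velocities': [-0.001, 0.001, -0.001, 0.0, 0.002, 0.001], 'joint_efforts': [0.0, -43.73, -28.4, 0.072, 0.041, -0.0], 'tcp_pos': [0.55, 0.0, 0.404], 'ee_rot': [0.707, 0.707, -0.0, -0.001], 'contact_force': [-0.349, 0.857, 0.021], 'moment': [-0.01, -0.023, -0.026], 'gripper_force': 0.0, 'grip_width': 0.093}
scene {'fx': 546.281, 'fy': 546.281, 'cx': 321.986, 'cy': 233.709, 'R': [[0.846, -0.534, 0.015], [-0.324, -0.535, -0.78], [0.424, 0.655, -0.625]], 't': [-0.438, 0.242, 1.128]}
side {'fx': 589.43, 'fy': 589.43, 'cx': 313.23, 'cy': 242.709, 'R': [[0.827, -0.563, 0.005], [-0.377, -0.56, -0.738], [0.418, 0.608, -0.675]], 't': [-0.432, 0.269, 1.231]}
wrist {'fx': 389.923, 'fy': 389.923, 'cx': 320.911, 'cy': 238.33, 'R': [[1.0, 0.0, -0.001], [0.001, -0.958, 0.288], [-0.001, -0.288, -0.958]], 't': [-0.55, -0.034, 0.391]}
```

View pics/scene0.png

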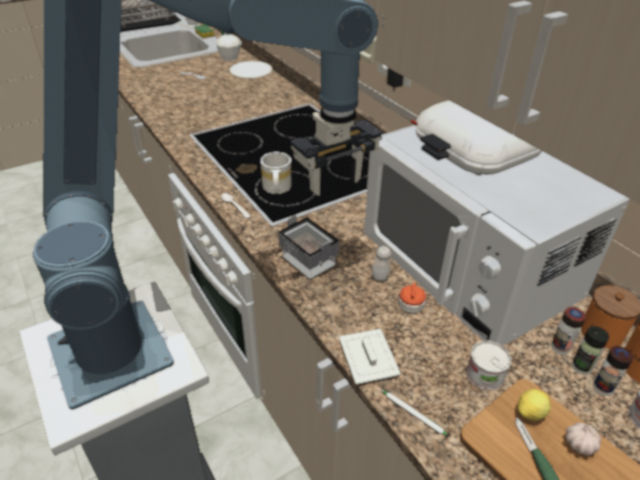

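View pics/wrist0.png

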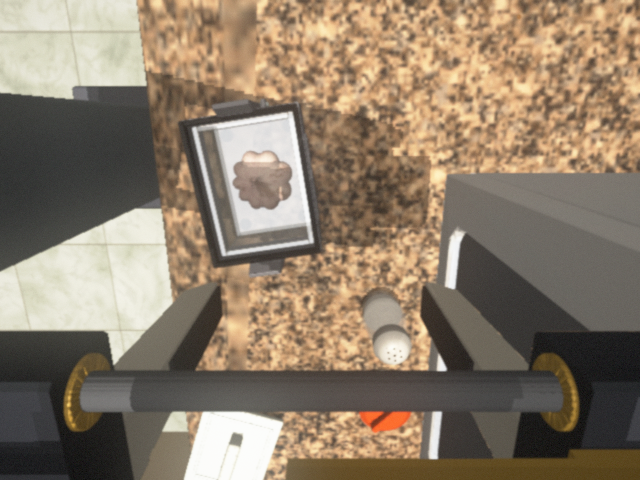

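```bash
cat > h.py <<'E'
from bench import ctrl
import cv2,numpy as np
def ray(c,uv):
    R=np.array(c["R"]);t=np.array(c["t"])
    d=R.T@np.array([(uv[0]-c["cx"])/c["fx"],(uv[1]-c["cy"])/c["fy"],1]);return -R.T@t,d/np.linalg.norm(d)
def plane(c,uv,z):
    o,d=ray(c,uv);return o+d*(z-o[2])/d[2]
def tri(rs):
    A=sum(np.eye(3)-np.outer(d,d) for o,d in rs);b=sum((np.eye(3)-np.outer(d,d))@o for o,d in rs);return np.linalg.solve(A,b)
def proj(c,X):
    p=np.array(c["R"])@X+np.array(c["t"]);return c["fx"]*p[0]/p[2]+c["cx"],c["fy"]*p[1]/p[2]+c["cy"]
E
python3 - <<'E'
from h import *
w=ctrl.calibration("wrist");s=ctrl.calibration("scene")
for uv in [(182,123),(298,104),(323,249),(216,267)]:print("seal",plane(w,uv,.09).round(3))
for uv in [(235,107),(265,268)]:print("hook",plane(w,uv,.11).round(3))
print("lid top w",plane(w,(237,436),.034).round(3),"scene",plane(s,(369,348),.034).round(3))
for uv in [(341,336),(379,331),(399,375),(353,383)]:print("lid sc",plane(s,uv,.014).round(3))
for uv in [(205,412),(282,418)]:print("lid w",plane(w,uv,.014).round(3))
print("salt",plane(s,(381,264),.045).round(3),"timer",plane(s,(413,297),.024).round(3),"mug",plane(s,(276,173),.045).round(3))
E
```

```text
seal [0.449 0.079 0.09 ]
seal [0.533 0.092 0.09 ]
seal [ 0.551 -0.017  0.09 ]
seal [ 0.465 -0.032  0.09 ]
hook [0.493 0.089 0.11 ]
hook [ 0.508 -0.026  0.11 ]
lid top w [ 0.457 -0.253  0.034] scene [ 0.443 -0.296  0.034]
lid sc [ 0.422 -0.227  0.014]
lid sc [ 0.499 -0.258  0.014]
lid sc [ 0.464 -0.369  0.014]
lid sc [ 0.376 -0.337  0.014]
lid w [ 0.417 -0.238  0.014]
lid w [ 0.505 -0.247  0.014]
salt [ 0.608 -0.115  0.045] timer [ 0.618 -0.224  0.024] mug [0.587 0.36  0.045]
```

```bash
python3 -m inch '[{"xyz":[-40,-15,0],"rot":[0,0,0]},{"xyz":[-80,-30,0],"rot":[0,0,6]},{"xyz":[-120,-50,0],"rot":[0,0,12]},{"xyz":[-160,-70,0],"rot":[0,0,18]},{"xyz":[-190,-90,0],"rot":[0,0,20]}]'
python3 -m inch '[{"xyz":[-40,0,0],"rot":[0,0,0]},{"xyz":[-60,0,0],"rot":[0,0,0]},{"xyz":[-60,0,0],"rot":[0,0,0]}]'
python3 - <<'E'
from h import *
import pickle
s=ctrl.observe();c=ctrl.calibration("wrist");im=ctrl.read_camera("wrist");print(s["time"],s["tcp_pos"],s["ee_rot"])
cv2.imwrite("pics/w1.png",im);pickle.dump(c,open("w1.pkl","wb"))
E
```

```text
time: 0.57
tcp_pos: [0.4606, -0.1893, 0.4045]
ee_rot: [0.821, 0.572, 0.0, 0.0]
contact_force: [0.3, 0.4, -1.3]
grip_width: 0.0929
gripper_force: 0.0
time: 0.82
tcp_pos: [0.4394, -0.2478, 0.4045]
ee_rot: [0.821, 0.572, -0.001, 0.0]
contact_force: [0.4, -0.9, -0.1]
grip_width: 0.0929
gripper_force: 0.0
0.8167 [ 0.43939855 -0.24784452  0.40449216] [ 8.20525434e-01  5.71609512e-01 -6.92139801e-04  3.13039314e-04]
```

View pics/w1.png

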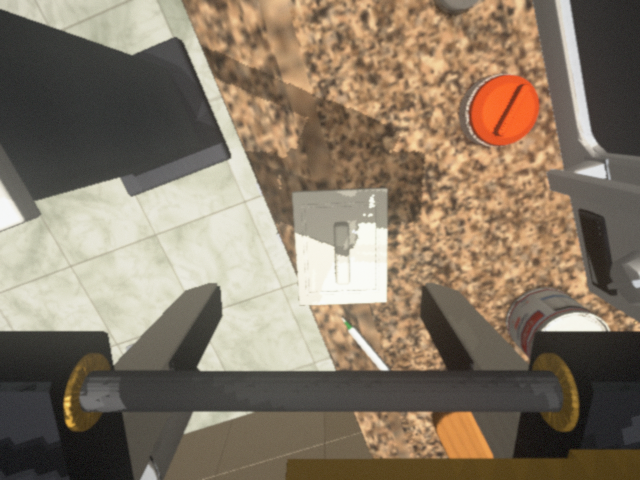

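The lid is at about (341,247) px: its corners are (293,192), (386,188), (386,302), (299,304). The handle runs (342,222) to (342,283) and lies nearly along the image column, and the timer is at (503,110).

```bash
python3 - <<'E'
from h import *
from scipy.spatial.transform import Rotation as Ro
c=ctrl.calibration("wrist");s=ctrl.observe()
P=np.array([plane(c,uv,.014) for uv in [(293,192),(386,188),(386,302),(299,304)]]);print(P.round(4))
print([np.linalg.norm(P[i]-P[i-1]).round(4) for i in range(4)])
ctr=P.mean(0);ax=(P[0]+P[1]-P[2]-P[3]);print(ctr,"yaw",np.degrees(np.arctan2(-ax[0],ax[1])))
h=np.array([plane(c,uv,.034) for uv in [(342,222),(342,283)]]);print(h.round(4),h.mean(0))
R=Ro.from_quat(s["ee_rot"]).as_matrix();print(R.round(3));print("shift tool mm",R.T@(ctr-np.array(s["tcp_pos"]))*1000)
im=cv2.imread("pics/w1.png")[160:330,260:420];cv2.imwrite("pics/c1.png",cv2.resize(im,None,fx=3.5,fy=3.5,interpolation=cv2.INTER_CUBIC))
E
```

```text
[[ 0.4205 -0.2227  0.014 ]
 [ 0.5051 -0.2497  0.014 ]
 [ 0.4693 -0.3637  0.014 ]
 [ 0.3834 -0.3345  0.014 ]]
[np.float64(0.1179), np.float64(0.0889), np.float64(0.1195), np.float64(0.0907)]
[ 0.4445771 -0.2926604  0.014    ] yaw -17.899232016374537
[[ 0.4554 -0.2616  0.034 ]
 [ 0.4352 -0.3192  0.034 ]] [ 0.44531016 -0.29041201  0.034     ]
[[ 0.346  0.938 -0.   ]
 [ 0.938 -0.346  0.   ]
 [ 0.    -0.001 -1.   ]]
shift tool mm [-42.34873796  20.638558   390.39683454]
```

View pics/c1.png

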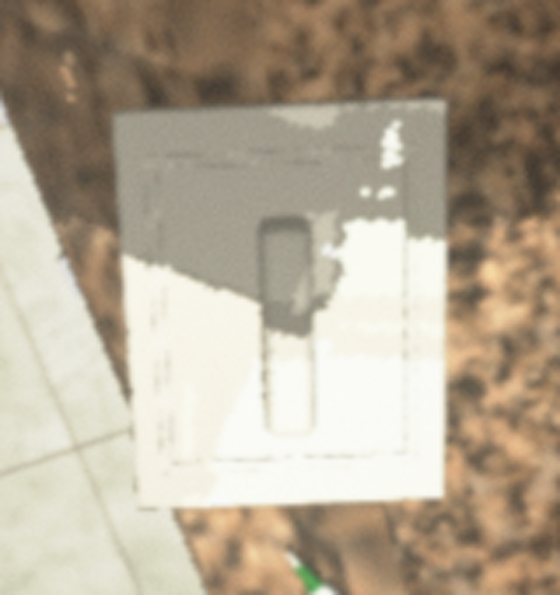

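Lid yaw is about -18° and its centre about (0.445,-0.2915); the sizes check at 90x119 mm. I'll go above it and check from near.

```bash
python3 -m inch '[{"xyz":[-20,10,30],"rot":[0,0,-2]},{"xyz":[-39,20,60],"rot":[0,0,-2]},{"xyz":[-39,20,100],"rot":[0,0,-2]},{"xyz":[-39,20,140],"rot":[0,0,-2]},{"xyz":[-39,20,140],"rot":[0,0,-2]}]' 0.6
python3 -m inch '[{"xyz":[0,0,0],"rot":[0,0,0]},{"xyz":[0,0,0],"rot":[0,0,0]}]'
python3 - <<'E'
from h import *
c=ctrl.calibration("wrist");im=ctrl.read_camera("wrist")
cv2.imwrite("pics/w2.png",im)
P=np.array([.445,-.2915,.034]);a=np.radians(-18);ax=np.array([-np.sin(a),np.cos(a),0])
print([np.round(proj(c,P+k*ax),1) for k in(-.03,0,.03)],ctrl.observe()["tcp_pos"])
E
```

```text
time: 1.28
tcp_pos: [0.4445, -0.2844, 0.2576]
ee_rot: [0.809, 0.588, -0.001, -0.007]
contact_force: [-1.3, 0.8, -0.2]
grip_width: 0.0642
gripper_force: 0.0
time: 1.45
tcp_pos: [0.4474, -0.2873, 0.2665]
ee_rot: [0.809, 0.588, 0.0, 0.001]
contact_force: [1.3, -1.0, 1.3]
grip_width: 0.0567
gripper_force: 0.0
[array([318. , 318.7]), array([317.9, 272.5]), array([317.9, 222.6])] [ 0.44753714 -0.28768199  0.26727348]
```

View pics/w2.png

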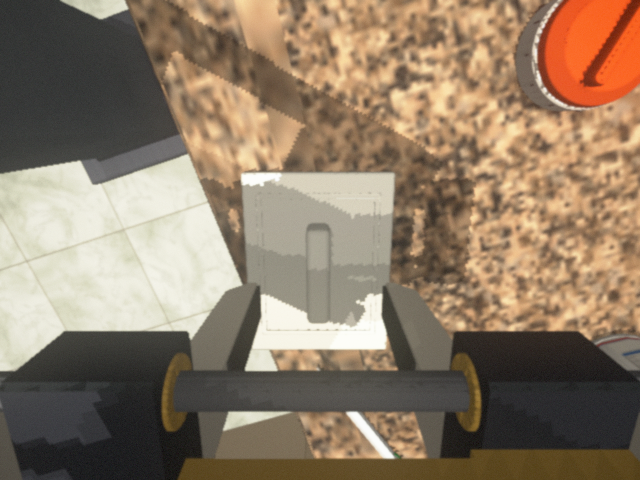

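The handle is at columns 306-331 (centre 318), rows 224 to 322, against a predicted 222.6 to 318.7, so the lid is about 1.5 mm further toward the robot's right along its axis.

```bash
python3 -m inch '[{"xyz":[-5,-1,20],"rot":[0,0,0]},{"xyz":[-5,-1,40],"rot":[0,0,0]},{"xyz":[-5,-1,40],"rot":[0,0,0]},{"xyz":[-5,-1,40],"rot":[0,0,0]},{"xyz":[-5,-1,40],"rot":[0,0,0]}]'
python3 -m inch '[{"xyz":[0,0,0],"rot":[0,0,0]},{"xyz":[0,0,0],"rot":[0,0,0]}]'
```

```text
time: 1.92
tcp_pos: [0.4446, -0.2925, 0.227]
ee_rot: [0.809, 0.588, 0.0, 0.002]
contact_force: [0.4, 0.5, 0.4]
grip_width: 0.0557
gripper_force: 0.0
time: 2.08
tcp_pos: [0.4443, -0.2924, 0.2263]
ee_rot: [0.809, 0.588, 0.0, 0.001]
contact_force: [0.5, 0.7, 0.0]
grip_width: 0.056
gripper_force: 0.0
```

```bash
python3 -m inch '[{"xyz":[0,0,10],"rot":[0,0,0]},{"xyz":[0,0,18],"rot":[0,0,0]},{"xyz":[0,0,24],"rot":[0,0,0]},{"xyz":[0,0,24],"rot":[0,0,0]},{"xyz":[0,0,24],"rot":[0,0,0]}]'
python3 -m inch '[{"xyz":[0,0,0],"rot":[0,0,0]},{"xyz":[0,0,0],"rot":[0,0,0]},{"xyz":[0,0,0],"rot":[0,0,0]},{"xyz":[0,0,0],"rot":[0,0,0]},{"xyz":[0,0,0],"rot":[0,0,0]}]' 0.0 45
```

```text
time: 2.5
tcp_pos: [0.4437, -0.292, 0.2004]
ee_rot: [0.809, 0.588, -0.0, -0.0]
contact_force: [0.1, 1.9, 6.3]
grip_width: 0.0558
gripper_force: 2.8
time: 2.92
tcp_pos: [0.4438, -0.2921, 0.2004]
ee_rot: [0.809, 0.588, -0.0, -0.0]
contact_force: [0.1, -0.4, 0.3]
grip_width: 0.0271
gripper_force: 0.3
```

```bash
python3 -m inch '[{"xyz":[0,0,0],"rot":[0,0,0]},{"xyz":[0,0,0],"rot":[0,0,0]},{"xyz":[0,0,0],"rot":[0,0,0]},{"xyz":[0,0,0],"rot":[0,0,0]},{"xyz":[0,0,0],"rot":[0,0,0]}]'
python3 -m inch '[{"xyz":[0,0,-10],"rot":[0,0,0]},{"xyz":[0,0,-30],"rot":[0,0,0]},{"xyz":[0,0,-60],"rot":[0,0,0]},{"xyz":[0,0,-100],"rot":[0,0,0]},{"xyz":[0,0,-140],"rot":[0,0,0]}]'
python3 -m inch '[{"xyz":[0,0,-20],"rot":[0,0,0]},{"xyz":[0,0,-40],"rot":[0,0,0]},{"xyz":[0,0,-40],"rot":[0,0,0]},{"xyz":[0,0,-40],"rot":[0,0,0]},{"xyz":[0,0,-40],"rot":[0,0,0]}]'
```

```text
time: 3.33
tcp_pos: [0.4436, -0.292, 0.2005]
ee_rot: [0.809, 0.588, -0.0, -0.0]
contact_force: [-0.3, 0.3, -2.2]
grip_width: 0.0135
gripper_force: 45.0
time: 3.75
tcp_pos: [0.4433, -0.2916, 0.3421]
ee_rot: [0.809, 0.588, -0.0, -0.001]
contact_force: [1.0, -1.3, -1.2]
grip_width: 0.0135
gripper_force: 45.0
time: 4.17
tcp_pos: [0.4434, -0.2917, 0.3796]
ee_rot: [0.809, 0.588, -0.0, -0.001]
contact_force: [0.5, 0.2, -2.1]
grip_width: 0.0139
gripper_force: 45.0
```

```bash
python3 -m inch '[{"xyz":[30,2,0],"rot":[0,0,-5]},{"xyz":[65,4,-5],"rot":[0,0,-10]},{"xyz":[105,6,-10],"rot":[0,0,-16]},{"xyz":[145,8,-20],"rot":[0,0,-22]},{"xyz":[180,10,-20],"rot":[0,0,-26]}]'
python3 -m inch '[{"xyz":[15,7,0],"rot":[0,0,0]},{"xyz":[15,7,0],"rot":[0,0,0]},{"xyz":[15,7,0],"rot":[0,0,0]},{"xyz":[15,7,0],"rot":[0,0,0]},{"xyz":[15,7,0],"rot":[0,0,0]}]'
python3 - <<'E'
from h import *
import pickle
s=ctrl.observe();c=ctrl.calibration("wrist");im=ctrl.read_camera("wrist");print(s["tcp_pos"],s["ee_rot"])
cv2.imwrite("pics/w3.png",im);pickle.dump(c,open("w3.pkl","wb"))
E
```

```text
time: 4.58
tcp_pos: [0.5093, -0.1221, 0.4001]
ee_rot: [0.654, 0.756, -0.0, -0.001]
contact_force: [0.9, -0.4, -1.4]
grip_width: 0.0139
gripper_force: 45.0
time: 5.0
tcp_pos: [0.5135, -0.1093, 0.3998]
ee_rot: [0.657, 0.754, -0.0, -0.001]
contact_force: [0.5, 0.7, -1.3]
grip_width: 0.014
gripper_force: 45.0
[ 0.51345691 -0.10927506  0.39978247] [ 6.56615348e-01  7.54225054e-01 -4.77571067e-04 -7.90523417e-04]
```

View pics/w3.png

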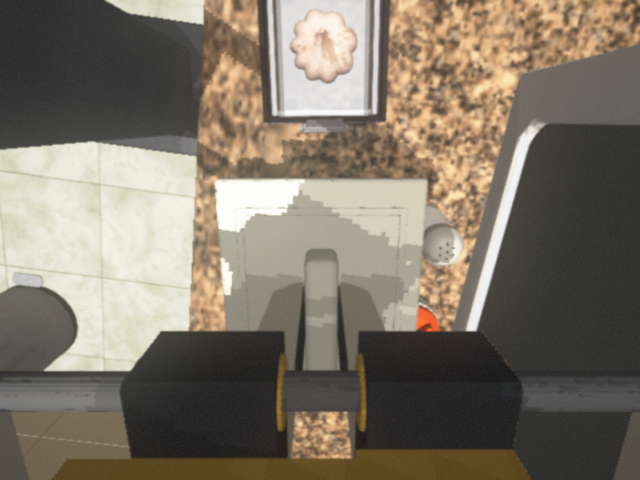

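The keeper's near edge runs level from (264,122) to (386,122) with its front hook at (323,126), so the tool is already aligned with it. The lid is held square, with its front edge (217,181) to (428,181). I'll back off to see the whole keeper.

```bash
python3 -m inch '[{"xyz":[-35,0,-5],"rot":[0,0,0]},{"xyz":[-65,0,-10],"rot":[0,0,0]},{"xyz":[-65,0,-10],"rot":[0,0,0]},{"xyz":[-65,0,-10],"rot":[0,0,0]},{"xyz":[-65,0,-10],"rot":[0,0,0]}]'
python3 - <<'E'
from h import *
import pickle
s=ctrl.observe();c=ctrl.calibration("wrist");im=ctrl.read_camera("wrist");print(s["tcp_pos"],s["ee_rot"])
cv2.imwrite("pics/w4.png",im);pickle.dump(c,open("w4.pkl","wb"))
f=lambda p,a,b,x,y,k:cv2.resize(cv2.imread(p)[y:b,x:a],None,fx=k,fy=k,interpolation=cv2.INTER_CUBIC)
A=f("pics/w0.png" if 0 else "pics/wrist0.png",340,285,165,90,2.2)   # 175x195
B=f("pics/w4.png",410,195,235,0,2.2)
cv2.imwrite("pics/c4.png",np.hstack([A,B]));print(A.shape,B.shape)
E
```

```text
time: 5.47
tcp_pos: [0.5224, -0.1733, 0.4103]
ee_rot: [0.657, 0.754, 0.0, -0.001]
contact_force: [-0.1, -0.1, -1.7]
grip_width: 0.0139
gripper_force: 45.0
[ 0.52235146 -0.17331322  0.41031656] [ 6.56894937e-01  7.53981872e-01  7.99774386e-05 -6.09500407e-04]
(429, 385, 3) (429, 385, 3)
```

View pics/c4.png

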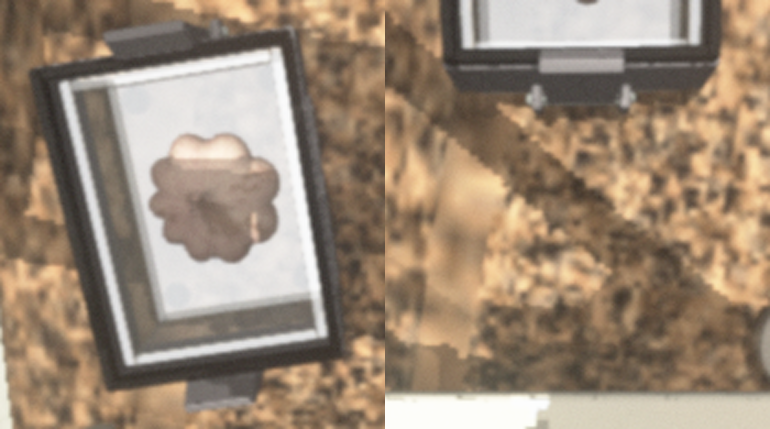

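```bash
python3 -m inch '[{"xyz":[35,0,5],"rot":[0,0,0]},{"xyz":[70,0,10],"rot":[0,0,0]},{"xyz":[100,0,10],"rot":[0,0,0]},{"xyz":[100,0,10],"rot":[0,0,0]},{"xyz":[100,0,10],"rot":[0,0,0]}]'
python3 -m inch '[{"xyz":[0,0,0],"rot":[0,0,0]},{"xyz":[0,0,0],"rot":[0,0,0]}]'
python3 - <<'E'
from h import *
import pickle
s=ctrl.observe();c=ctrl.calibration("wrist");im=ctrl.read_camera("wrist");print(s["tcp_pos"],s["ee_rot"])
cv2.imwrite("pics/w5.png",im);pickle.dump(c,open("w5.pkl","wb"))
cv2.imwrite("pics/c5.png",cv2.resize(im[0:200,225:425],None,fx=3,fy=3,interpolation=cv2.INTER_CUBIC))
E
```

```text
time: 5.93
tcp_pos: [0.5083, -0.0715, 0.4009]
ee_rot: [0.655, 0.756, -0.0, -0.0]
contact_force: [0.3, -0.7, -1.6]
grip_width: 0.0138
gripper_force: 45.0
time: 6.1
tcp_pos: [0.5091, -0.0741, 0.4009]
ee_rot: [0.656, 0.755, -0.0, 0.0]
contact_force: [-0.2, 0.5, -1.2]
grip_width: 0.014
gripper_force: 45.0
[ 0.50906095 -0.07405898  0.40092237] [ 6.56124420e-01  7.54652640e-01 -6.83577196e-05  3.66201108e-04]
```

View pics/c5.png

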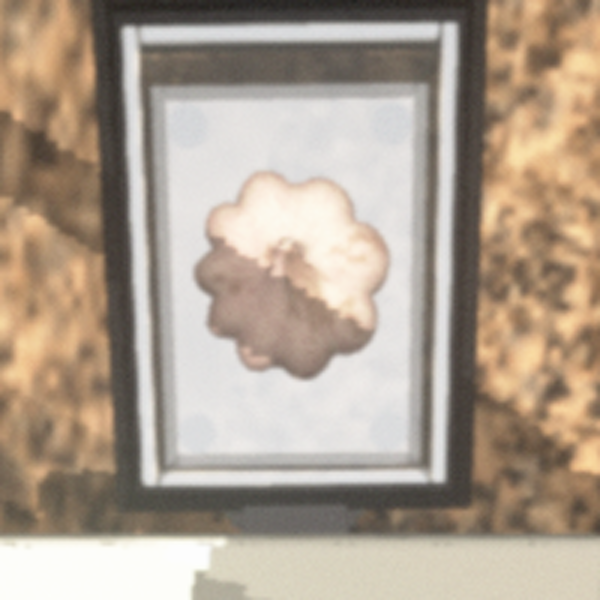

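```bash
python3 - <<'E'
from h import *
import pickle
c5=pickle.load(open("w5.pkl","rb"))
R0=[]
# start calibration: printed values rounded; rebuild precisely from c5 hand-eye
from scipy.spatial.transform import Rotation as Ro
def TR(p,q):
    T=np.eye(4);T[:3,:3]=Ro.from_quat(q).as_matrix();T[:3,3]=p;return T
s=ctrl.observe();C=np.eye(4);C[:3,:3]=c5["R"];C[:3,3]=c5["t"]
X=C@TR(s["tcp_pos"],s["ee_rot"])
T0=X@np.linalg.inv(TR([.55,0,.404],[.7071,.7071,0,-.0005]));c0=dict(c5,R=T0[:3,:3],t=T0[:3,3]);print(T0.round(3))
A=[(62,82),(280,47),(326,337),(127,366),(110,388),(341,350)];B=[(121,25),(459,22),(446,485),(143,487),(119,510),(470,506)]
P=[]
for a,b in zip(A,B):
    ua=(165+a[0]/2.2,90+a[1]/2.2);ub=(225+b[0]/3,b[1]/3)
    p=tri([ray(c0,ua),ray(c5,ub)]);P.append(p);print(p.round(4),np.round(np.array(proj(c5,p))-ub,1))
z=np.mean([p[2] for p in P]);print("z",z)
for z in(.08,z,.1):
  Q=np.array([plane(c5,(225+b[0]/3,b[1]/3),z) for b in B]);I=Q[:4];d=I[0]+I[1]-I[2]-I[3];e=I[1]+I[2]-I[0]-I[3]
  print(round(z,4),I.mean(0).round(4),"yaw",np.degrees([np.arctan2(-d[0],d[1]),np.arctan2(e[1],e[0])]).round(2),"size",np.linalg.norm(e)/2,np.linalg.norm(d)/2,"outer x",np.linalg.norm(Q[4]-Q[5]))
print(ctrl.observe()["tcp_pos"], Ro.from_quat(s["ee_rot"]).as_matrix().round(3))
E
```

```text
[[ 1.     0.001 -0.    -0.55 ]
 [ 0.001 -0.958  0.287 -0.034]
 [-0.    -0.287 -0.958  0.39 ]
 [ 0.     0.     0.     1.   ]]
[0.4485 0.0759 0.0635] [0.8 0.8]
[0.5278 0.0874 0.0666] [0. 0.]
[ 0.5438 -0.0197  0.0665] [-0.3 -0.3]
[ 0.4648 -0.032   0.0645] [0.3 0.2]
[ 0.4602 -0.0375  0.0742] [0.2 0.2]
[ 0.5499 -0.0235  0.0717] [-0.7 -0.7]
z 0.0678424056218707
0.08 [0.4963 0.0269 0.08  ] yaw [8.68 8.43] size 0.07684096683878042 0.10384260161072724 outer x 0.08937415895845549
0.0678 [0.4963 0.0278 0.0678] yaw [8.68 8.43] size 0.07995103287442856 0.10804553347909458 outer x 0.09299149418569835
0.1 [0.4964 0.0255 0.1   ] yaw [8.68 8.43] size 0.07172471449655227 0.09692851690342998 outer x 0.08342341720028312
[ 0.50908552 -0.07429441  0.40085321] [[-0.138  0.99   0.   ]
 [ 0.99   0.138 -0.   ]
 [-0.     0.    -1.   ]]
```

```bash
python3 - <<'E'
from h import *
import pickle
c5=pickle.load(open("w5.pkl","rb"));c4=pickle.load(open("w4.pkl","rb"));c3=pickle.load(open("w3.pkl","rb"))
for p5,p4,p3 in [((119,510),(60,65),(264,122)),((470,506),(335,60),(386,122))]:
    u5=(225+p5[0]/3,p5[1]/3);u4=(235+p4[0]/2.2,p4[1]/2.2)
    print(tri([ray(c5,u5),ray(c4,u4)]).round(4),tri([ray(c5,u5),ray(c4,u4),ray(c3,p3)]).round(4))
# edge positions by gradient: column profile of brightness through collar front, off the hook
for n,xs in(("w5",(275,290)),("w3",(280,295)),("w4",(270,285))):
    g=cv2.cvtColor(cv2.imread(f"pics/{n}.png"),6).astype(int)
    y0={"w5":150,"w3":100,"w4":8}[n];print(n,y0,g[y0:y0+46,xs[0]:xs[1]].mean(1).astype(int).tolist())
for n,y0,y1 in(("w5",168,177),("w3",118,132),("w4",18,34)):
    g=cv2.cvtColor(cv2.imread(f"pics/{n}.png"),6).astype(int);
    for y in range(y0,y1,3):print(n,y,g[y,290:355].tolist())
E
```

```text
[ 0.4605 -0.037   0.0768] [ 0.4604 -0.0369  0.0766]
[ 0.5496 -0.0234  0.0776] [ 0.5497 -0.0236  0.078 ]
w5 150 [188, 183, 177, 174, 170, 161, 169, 201, 218, 221, 216, 188, 124, 92, 83, 77, 77, 78, 79, 80, 88, 98, 103, 103, 104, 104, 105, 117, 152, 212, 245, 251, 252, 252, 253, 253, 253, 253, 253, 252, 252, 251, 251, 251, 250, 248]
w3 100 [207, 206, 206, 205, 205, 204, 204, 204, 205, 208, 218, 230, 233, 232, 226, 203, 154, 101, 80, 79, 80, 86, 108, 138, 152, 157, 164, 168, 169, 168, 170, 171, 171, 171, 170, 171, 173, 174, 169, 152, 134, 121, 117, 117, 119, 123]
w4 8 [175, 177, 176, 176, 176, 176, 176, 177, 177, 178, 185, 200, 206, 180, 109, 68, 67, 66, 63, 58, 56, 79, 107, 104, 78, 67, 68, 67, 67, 67, 67, 68, 69, 74, 83, 87, 87, 85, 85, 83, 81, 79, 77, 75, 76, 78]
w5 168 [79, 77, 77, 77, 76, 78, 76, 79, 79, 78, 78, 73, 77, 80, 80, 79, 81, 90, 86, 86, 85, 90, 87, 88, 85, 90, 88, 92, 87, 90, 88, 87, 87, 90, 88, 90, 90, 92, 91, 89, 91, 89, 92, 93, 92, 91, 92, 90, 93, 89, 82, 72, 71, 73, 70, 73, 71, 70, 71, 70, 68, 65, 73, 66, 67]
w5 171 [106, 104, 102, 104, 104, 98, 95, 88, 89, 94, 104, 
[... 3312 characters left out ...]
 174, 175, 176, 176, 179, 177, 181, 177, 167, 129, 81, 62, 66, 63, 64, 64, 62, 66, 66, 66, 62]
w4 30 [115, 117, 116, 113, 120, 124, 124, 124, 121, 122, 119, 109, 97, 95, 107, 139, 159, 167, 167, 166, 168, 167, 167, 167, 167, 171, 168, 167, 168, 170, 169, 170, 168, 170, 167, 168, 171, 170, 169, 170, 169, 170, 172, 173, 169, 169, 171, 172, 169, 170, 171, 170, 161, 134, 111, 104, 107, 109, 109, 110, 111, 114, 113, 110, 102]
w4 33 [73, 71, 67, 70, 73, 75, 71, 72, 70, 73, 71, 70, 71, 72, 73, 86, 99, 102, 103, 103, 102, 102, 102, 98, 98, 101, 100, 98, 96, 97, 100, 96, 96, 97, 96, 96, 97, 95, 98, 97, 96, 93, 96, 95, 92, 95, 93, 91, 89, 92, 91, 90, 87, 81, 73, 73, 73, 72, 74, 73, 72, 76, 74, 73, 73]
```

```bash
python3 - <<'E'
from h import *
import pickle
from scipy.spatial.transform import Rotation as Ro
c=pickle.load(open("w3.pkl","rb"));R=Ro.from_quat([.656615,.754225,-.00048,-.00079]).as_matrix();t=np.array([.51346,-.10928,.39978])
for n,uv,z in[("front L",(217,181),.186),("front R",(428,181),.186),("handle front",(321,249),.166)]:
    print(n,(R.T@(plane(c,uv,t[2]-z)-t)*1000).round(1))
g=cv2.cvtColor(cv2.imread("pics/w3.png"),6).astype(int)
print(g[172:192,250:270].mean(1).astype(int),g[172:192,380:400].mean(1).astype(int));print(g[195:200,208:226].mean(0).astype(int),g[195:200,418:436].mean(0).astype(int))
s=ctrl.observe();R=Ro.from_quat(s["ee_rot"]).as_matrix();print("yaw tool",np.degrees(np.arctan2(-R[0,0],R[1,0])))
print("to keeper, tool mm",(R.T@(np.array([.4963,.0278,.2965])-s["tcp_pos"])*1000).round(1),s["tcp_pos"])
E
```

```text
front L [ 55.4 -44.  186.1]
front R [ 55.5  45.6 186. ]
handle front [ 31.7   0.2 166. ]
[102 104 106 106 106 115 144 189 226 237 248 252 253 253 253 253 252 252
 253 253] [116 113 111 108 106 111 129 155 184 195 203 206 208 207 207 207 208 208
 207 207]
[178 168 156 152 153 155 161 193 232 247 251 252 253 253 253 253 253 253] [207 208 207 207 207 208 201 186 158 131 115 105 103 115 122 128 132 134]
yaw tool 7.956839089764395
to keeper, tool mm [102.9   1.4 104.3] [ 0.50908552 -0.07429441  0.40085321]
```

```bash
python3 -m inch '[{"xyz":[35,0,10],"rot":[0,0,-0.5]},{"xyz":[70,1,25],"rot":[0,0,-0.5]},{"xyz":[104,1,50],"rot":[0,0,-0.5]},{"xyz":[104,1,50],"rot":[0,0,-0.5]},{"xyz":[104,1,50],"rot":[0,0,-0.5]}]'
python3 -m inch '[{"xyz":[0,0,0],"rot":[0,0,0]},{"xyz":[0,0,0],"rot":[0,0,0]},{"xyz":[0,0,0],"rot":[0,0,0]}]'
python3 - <<'E'
from h import *
from scipy.spatial.transform import Rotation as Ro
s=ctrl.observe();R=Ro.from_quat(s["ee_rot"]).as_matrix();print("yaw tool",np.degrees(np.arctan2(-R[0,0],R[1,0])),R.round(4)[2])
print("to keeper, tool mm",(R.T@(np.array([.4963,.0278,.2965])-s["tcp_pos"])*1000).round(1),s["tcp_pos"])
cv2.imwrite("pics/side6.png",ctrl.read_camera("side"))
c=ctrl.calibration("side");u=proj(c,np.array([.4963,.0278,.1]));print(u)
im=cv2.imread("pics/side6.png");x,y=map(int,u);cv2.imwrite("pics/c6.png",cv2.resize(im[max(0,y-80):y+60,x-90:x+90],None,fx=4,fy=4,interpolation=cv2.INTER_CUBIC))
E
```

```text
time: 6.57
tcp_pos: [0.4949, 0.0303, 0.3494]
ee_rot: [0.652, 0.758, -0.001, -0.001]
contact_force: [0.3, -1.2, -1.7]
grip_width: 0.0139
gripper_force: 45.0
time: 6.82
tcp_pos: [0.4962, 0.0282, 0.3516]
ee_rot: [0.653, 0.757, 0.0, 0.001]
contact_force: [0.4, -0.1, -1.7]
grip_width: 0.0135
gripper_force: 45.0
yaw tool 8.391529881308703 [-9.0e-04  1.7e-03 -1.0e+00]
to keeper, tool mm [-0.4 -0.  55.1] [0.49617439 0.02820658 0.35157648]
(np.float64(297.6151151984294), np.float64(239.35696389356553))
```

View pics/c6.png

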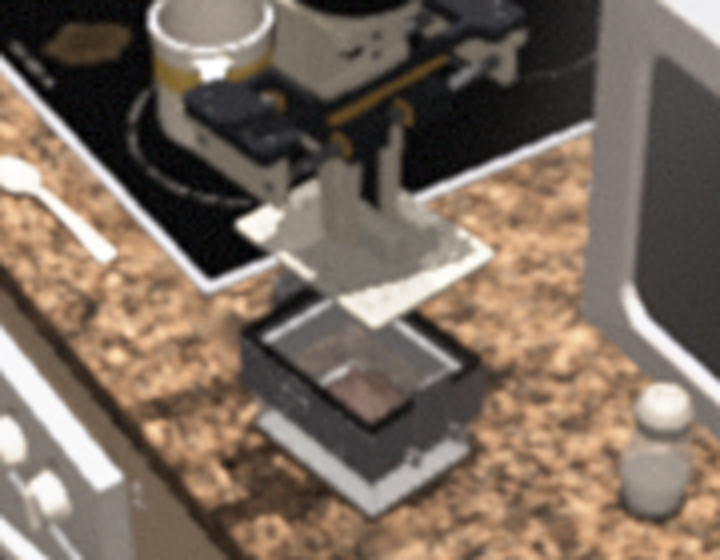

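The lid hangs level over the keeper, with the lid at about (365,250) and the collar's near corner rim at about (375,430) in the crop. I'll use that corner for the rim height.

```bash
python3 - <<'E'
from h import *
c=ctrl.calibration("side");a=np.radians(8.55);M=np.array([[np.cos(a),-np.sin(a)],[np.sin(a),np.cos(a)]])
crop=lambda u:((u[0]-207)*4,(u[1]-159)*4)
for xy in[(-.046,-.06),(.046,-.06),(-.046,.06)]:
    p=np.array([.4963,.0278])+M@np.array(xy)
    print(xy,[(z,np.round(crop(proj(c,np.array([*p,z])))).tolist()) for z in(0,.074,.080,.086,.092,.1)])
p=np.array([.4963,.0278])+M@np.array((-.04,-.054));print("tub",[(z,np.round(crop(proj(c,np.array([*p,z])))).tolist()) for z in(0,.02)])
E
```

```text
(-0.046, -0.06) [(0, [374.0, 531.0]), (0.074, [373.0, 443.0]), (0.08, [373.0, 436.0]), (0.086, [373.0, 428.0]), (0.092, [372.0, 421.0]), (0.1, [372.0, 411.0])]
(0.046, -0.06) [(0, [486.0, 457.0]), (0.074, [488.0, 369.0]), (0.08, [489.0, 361.0]), (0.086, [489.0, 354.0]), (0.092, [489.0, 347.0]), (0.1, [489.0, 337.0])]
(-0.046, 0.06) [(0, [245.0, 427.0]), (0.074, [239.0, 339.0]), (0.08, [239.0, 331.0]), (0.086, [238.0, 324.0]), (0.092, [238.0, 317.0]), (0.1, [237.0, 307.0])]
tub [(0, [375.0, 521.0]), (0.02, [374.0, 498.0])]
```

```bash
python3 -m inch '[{"xyz":[0.5,0,15],"rot":[0,0,0]},{"xyz":[0.5,0,30],"rot":[0,0,0]},{"xyz":[0.5,0,42],"rot":[0,0,0]},{"xyz":[0.5,0,50],"rot":[0,0,0]},{"xyz":[0.5,0,50],"rot":[0,0,0]}]'
python3 -m inch '[{"xyz":[0,0,1],"rot":[0,0,0]},{"xyz":[0,0,2],"rot":[0,0,0]},{"xyz":[0,0,3],"rot":[0,0,0]},{"xyz":[0,0,3],"rot":[0,0,0]},{"xyz":[0,0,3],"rot":[0,0,0]}]'
```

```text
time: 7.28
tcp_pos: [0.495, 0.0294, 0.2995]
ee_rot: [0.653, 0.757, -0.001, -0.001]
contact_force: [-0.7, -0.4, -0.8]
grip_width: 0.0137
gripper_force: 45.0
time: 7.7
tcp_pos: [0.4955, 0.0301, 0.2982]
ee_rot: [0.653, 0.758, 0.0, 0.0]
contact_force: [0.6, 0.0, -1.8]
grip_width: 0.0132
gripper_force: 45.0
```

```bash
python3 -m inch '[{"xyz":[0,0,1],"rot":[0,0,0]},{"xyz":[0,0,2],"rot":[0,0,0]},{"xyz":[0,0,3],"rot":[0,0,0]},{"xyz":[0,0,3],"rot":[0,0,0]},{"xyz":[0,0,3],"rot":[0,0,0]}]'
```

```text
time: 8.12
tcp_pos: [0.4953, 0.0301, 0.2947]
ee_rot: [0.653, 0.758, -0.0, -0.0]
contact_force: [0.4, 0.2, -1.9]
grip_width: 0.0135
gripper_force: 45.0
```

```bash
python3 -m inch '[{"xyz":[-1.5,0.5,0],"rot":[0,0,0]},{"xyz":[-1.5,0.5,1],"rot":[0,0,0]},{"xyz":[-1.5,0.5,2],"rot":[0,0,0]},{"xyz":[-1.5,0.5,2],"rot":[0,0,0]},{"xyz":[-1.5,0.5,2],"rot":[0,0,0]}]'
```

```text
time: 8.53
tcp_pos: [0.496, 0.0286, 0.2927]
ee_rot: [0.653, 0.758, -0.0, -0.0]
contact_force: [0.3, 0.3, -0.4]
grip_width: 0.0138
gripper_force: 45.0
```

```bash
python3 -m inch '[{"xyz":[0,0,1],"rot":[0,0,0]},{"xyz":[0,0,2],"rot":[0,0,0]},{"xyz":[0,0,2],"rot":[0,0,0]},{"xyz":[0,0,2],"rot":[0,0,0]},{"xyz":[0,0,2],"rot":[0,0,0]}]'
```

```text
time: 8.95
tcp_pos: [0.4961, 0.0286, 0.2909]
ee_rot: [0.653, 0.758, 0.0, 0.0]
contact_force: [0.3, -0.7, 0.8]
grip_width: 0.0132
gripper_force: 45.0
```

```bash
python3 -m inch '[{"xyz":[0,0,1],"rot":[0,0,0]},{"xyz":[0,0,2],"rot":[0,0,0]},{"xyz":[0,0,2],"rot":[0,0,0]},{"xyz":[0,0,2],"rot":[0,0,0]}]'
```

```text
time: 9.28
tcp_pos: [0.4963, 0.0285, 0.2896]
ee_rot: [0.653, 0.758, 0.0, 0.001]
contact_force: [-0.9, 0.7, 6.8]
grip_width: 0.0136
gripper_force: 48.6
```

```bash
python3 -m inch '[{"xyz":[0,0,1],"rot":[0,0,0]},{"xyz":[0,0,2],"rot":[0,0,0]},{"xyz":[0,0,2],"rot":[0,0,0]},{"xyz":[0,0,2],"rot":[0,0,0]}]'
```

```text
time: 9.62
tcp_pos: [0.4964, 0.0285, 0.2878]
ee_rot: [0.653, 0.758, 0.0, 0.001]
contact_force: [-2.4, -0.0, 8.5]
grip_width: 0.0137
gripper_force: 52.4
```

```bash
python3 -m inch '[{"xyz":[0,0,1],"rot":[0,0,0]},{"xyz":[0,0,2],"rot":[0,0,0]},{"xyz":[0,0,2],"rot":[0,0,0]},{"xyz":[0,0,2],"rot":[0,0,0]}]'; python3 -c "
from bench import ctrl;print(ctrl.observe()['moment'])"
```

```text
time: 9.95
tcp_pos: [0.4964, 0.0285, 0.2859]
ee_rot: [0.653, 0.758, 0.0, 0.001]
contact_force: [-1.6, 0.4, 8.4]
grip_width: 0.0135
gripper_force: 54.0
[-0.5088531   0.26476971 -0.08576003]
```

```bash
python3 -m inch '[{"xyz":[0,0,1],"rot":[0,0,0]},{"xyz":[0,0,2],"rot":[0,0,0]},{"xyz":[0,0,2],"rot":[0,0,0]},{"xyz":[0,0,2],"rot":[0,0,0]}]'; python3 -c "
from bench import ctrl;print(ctrl.observe()['moment'])"
```

```text
time: 10.28
tcp_pos: [0.4964, 0.0285, 0.2839]
ee_rot: [0.653, 0.758, 0.0, 0.001]
contact_force: [-3.0, 0.6, 7.8]
grip_width: 0.0138
gripper_force: 54.8
[-0.4798639   0.26475759 -0.12544552]
```

```bash
python3 -m inch '[{"xyz":[0,0,1],"rot":[0,0,0]},{"xyz":[0,0,2],"rot":[0,0,0]},{"xyz":[0,0,2],"rot":[0,0,0]},{"xyz":[0,0,2],"rot":[0,0,0]}]'; python3 -c "
from bench import ctrl;print(ctrl.observe()['moment'])"
```

```text
time: 10.62
tcp_pos: [0.4965, 0.0286, 0.2824]
ee_rot: [0.653, 0.758, 0.0, 0.001]
contact_force: [-4.2, 1.7, 12.7]
grip_width: 0.0137
gripper_force: 55.4
[-0.38944736  0.53017059 -0.18007315]
```

```bash
python3 -m inch '[{"xyz":[0,-0.5,0],"rot":[0,0,0]},{"xyz":[0,-1,0],"rot":[0,0,0]},{"xyz":[0,-1,0],"rot":[0,0,0]},{"xyz":[0,-1,0],"rot":[0,0,0]}]'; python3 -c "
from bench import ctrl;print(ctrl.observe()['moment'])"
```

```text
time: 10.95
tcp_pos: [0.496, 0.0284, 0.2825]
ee_rot: [0.653, 0.758, 0.001, 0.002]
contact_force: [-0.6, 0.4, 11.3]
grip_width: 0.0136
gripper_force: 55.2
[-0.30177605  0.1311371  -0.10670996]
```

Lateral force relieved, so I continue down in small steps.

```bash
python3 -m inch '[{"xyz":[0,0,1],"rot":[0,0,0]},{"xyz":[0,0,2],"rot":[0,0,0]},{"xyz":[0,0,2],"rot":[0,0,0]},{"xyz":[0,0,2],"rot":[0,0,0]}]'; python3 -c "
from bench import ctrl;print(ctrl.observe()['moment'])"
```

```text
time: 11.28
tcp_pos: [0.496, 0.0285, 0.2816]
ee_rot: [0.653, 0.758, 0.001, 0.002]
contact_force: [-3.5, 1.9, 19.8]
grip_width: 0.014
gripper_force: 57.4
[-0.22335971  0.69204721 -0.167137  ]
```

```bash
python3 -m inch '[{"xyz":[0,0,0.5],"rot":[0,0,0]},{"xyz":[0,0,1],"rot":[0,0,0]},{"xyz":[0,0,1],"rot":[0,0,0]},{"xyz":[0,0,1],"rot":[0,0,0]}]'; python3 -c "
from bench import ctrl;print(ctrl.observe()['moment'])"
```

```text
time: 11.62
tcp_pos: [0.496, 0.0286, 0.2813]
ee_rot: [0.653, 0.758, 0.001, 0.002]
contact_force: [-6.0, 3.4, 25.5]
grip_width: 0.0135
gripper_force: 58.4
[-0.23272754  1.02047375 -0.11118688]
```

Force rises without travel and the side load is -x, +y with the reaction at the -y end, so the plug is riding on the seal's edge. I'll back off a little and shift.

```bash
python3 -m inch '[{"xyz":[0,0,-1.5],"rot":[0,0,0]},{"xyz":[0.5,-0.5,-2.5],"rot":[0,0,0]},{"xyz":[1,-1,-2.5],"rot":[0,0,0]},{"xyz":[1,-1,-2.5],"rot":[0,0,0]},{"xyz":[1,-1,-2.5],"rot":[0,0,0]}]'; python3 -c "
from bench import ctrl;print(ctrl.observe()['moment'])"
```

```text
time: 12.03
tcp_pos: [0.4953, 0.029, 0.2822]
ee_rot: [0.653, 0.758, 0.001, 0.002]
contact_force: [0.7, 0.9, 10.4]
grip_width: 0.0137
gripper_force: 56.1
[-0.29086878 -0.13657851  0.03897934]
```

```bash
python3 -m inch '[{"xyz":[0.5,0,0],"rot":[0,0,0]},{"xyz":[1,0,0],"rot":[0,0,0]},{"xyz":[1,0,0],"rot":[0,0,0]},{"xyz":[1,0,0],"rot":[0,0,0]}]'; python3 -c "
from bench import ctrl;print(ctrl.observe()['moment'])"
```

```text
time: 12.37
tcp_pos: [0.4953, 0.0296, 0.2821]
ee_rot: [0.653, 0.758, 0.001, 0.003]
contact_force: [1.0, -2.2, 9.4]
grip_width: 0.0136
gripper_force: 56.1
[-0.69618072 -0.17908817 -0.01259685]
```

```bash
python3 -m inch '[{"xyz":[0,0,0.5],"rot":[0,0,0]},{"xyz":[0,0,1],"rot":[0,0,0]},{"xyz":[0,0,1],"rot":[0,0,0]},{"xyz":[0,0,1],"rot":[0,0,0]}]'; python3 -c "
from bench import ctrl;print(ctrl.observe()['moment'])"
```

```text
time: 12.7
tcp_pos: [0.4952, 0.0296, 0.2818]
ee_rot: [0.653, 0.758, 0.001, 0.003]
contact_force: [-1.6, -1.7, 15.1]
grip_width: 0.0139
gripper_force: 56.8
[-0.74106802  0.19750901 -0.03206495]
```

```bash
python3 - <<'E'
from h import *
from scipy.spatial.transform import Rotation as Ro
s=ctrl.observe();print(Ro.from_quat(s["ee_rot"]).as_matrix().round(4))
T=[]
for n,k in(("side",4),("scene",4)):
    c=ctrl.calibration(n);im=ctrl.read_camera(n);cv2.imwrite(f"pics/{n}7.png",im);u=proj(c,np.array([.4963,.0278,.08]));x,y=map(int,u);print(n,x,y)
    T.append(cv2.resize(im[y-33:y+33,x-50:x+50],(400,264),interpolation=cv2.INTER_CUBIC))
w=ctrl.read_camera("wrist");cv2.imwrite("pics/w7.png",w)
cv2.imwrite("pics/c7.png",np.vstack([np.hstack(T),cv2.resize(w[100:340,140:500],(800,336)) if 0 else cv2.resize(w[130:340,70:570],(800,336),interpolation=cv2.INTER_CUBIC)]))
E
```

```text
[[-0.1482  0.9889  0.006 ]
 [ 0.989   0.1482 -0.0024]
 [-0.0033  0.0056 -1.    ]]
side 297 245
scene 308 235
```

View pics/c7.png

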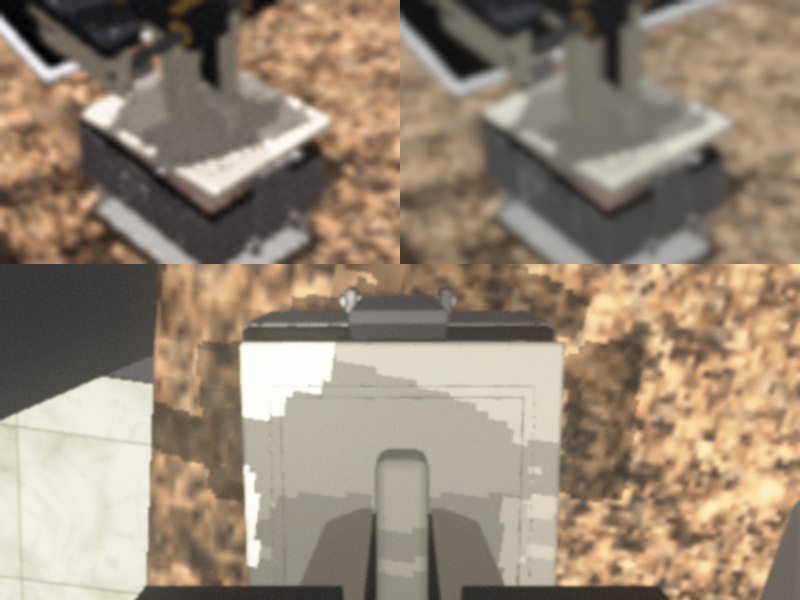

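```bash
python3 - <<'E'
from h import *
c=ctrl.calibration("side");sc=ctrl.calibration("scene")
def M(a):a=np.radians(a);return np.array([[np.cos(a),-np.sin(a)],[np.sin(a),np.cos(a)]])
for nm,cc,t,f in [("side6",c,(.4962,.0282,.1656),lambda u:((u[0]-207)*4,(u[1]-159)*4)),("side7",c,(.4952,.0296,.0958),lambda u:((u[0]-247)*4,(u[1]-212)*4)),("scene7",sc,(.4952,.0296,.0958),lambda u:((u[0]-258)*4+400,(u[1]-202)*4))]:
    for xy in [(-.046,-.06),(.046,-.06),(.046,.06),(-.046,.06)]:
        p=np.array(t[:2])+M(8.45)@np.array(xy)
        print(nm,xy,np.round(f(proj(cc,np.array([*p,t[2]])))),"dz+10mm",np.round(np.array(f(proj(cc,np.array([*p,t[2]+.01]))))[1]-f(proj(cc,np.array([*p,t[2]])))[1],1))
from scipy.spatial.transform import Rotation as Ro
s=ctrl.observe();w=ctrl.calibration("wrist");R=Ro.from_quat(s["ee_rot"]).as_matrix()
for n,x,y,z in[("lid L",240,342,.0958),("lid R",563,342,.0958),("hook tip",400,337,.0935),("hook tipz",400,337,.1035),("collar far",400,325,.0805),("collar L",245,325,.0805),("collar R",555,325,.0805),("handle",402,450,.116)]:
    p=plane(w,(70+x*.625,130+(y-264)*.625),z);q=M(8.55).T@(p[:2]-[.4963,.0278]);print(n,(q*1000).round(1),"tool",(R.T@(p-s["tcp_pos"])*1000).round(1))
E
```

```text
side6 (-0.046, -0.06) [370. 324.] dz+10mm -13.6
side6 (0.046, -0.06) [492. 251.] dz+10mm -13.5
side6 (0.046, 0.06) [351. 154.] dz+10mm -13.4
side6 (-0.046, 0.06) [231. 221.] dz+10mm -13.5
side7 (-0.046, -0.06) [209. 203.] dz+10mm -12.7
side7 (0.046, -0.06) [326. 129.] dz+10mm -12.6
side7 (0.046, 0.06) [191.  31.] dz+10mm -12.5
side7 (-0.046, 0.06) [74. 99.] dz+10mm -12.6
scene7 (-0.046, -0.06) [604. 194.] dz+10mm -13.5
scene7 (0.046, -0.06) [724. 129.] dz+10mm -13.3
scene7 (0.046, 0.06) [594.  36.] dz+10mm -13.1
scene7 (-0.046, 0.06) [476.  94.] dz+10mm -13.3
lid L [-42.2  57.8] tool [ 56.5 -42.5 185.5]
lid R [43.3 57.7] tool [ 56.4  43.  186. ]
hook tip [ 0.1 58.8] tool [ 57.5  -0.2 188.1]
hook tipz [ 0.1 60.2] tool [ 58.8  -0.2 178.1]
collar far [ 0.1 60.4] tool [ 5.910e+01 -2.000e-01  2.011e+02]
collar L [-44.2  60.5] tool [ 59.2 -44.6 200.8]
collar R [44.7 60.4] tool [ 59.1  44.3 201.3]
handle [ 0.5 34.3] tool [ 32.9   0.3 165.7]
```

The lid has pitched in the grip: its +y end has dropped and its -y end hangs on the right hook, so it sits about 2 mm too far toward -y. I'll lift it off, level it on the free worktop beside the keeper, re-grip harder, and come back with a corrected offset.

```bash
python3 -m inch '[{"xyz":[0,0,-15],"rot":[0,0,0]},{"xyz":[0,0,-35],"rot":[0,0,0]},{"xyz":[0,0,-65],"rot":[0,0,0]},{"xyz":[-30,-10,-65],"rot":[0,0,0]},{"xyz":[-65,-20,-65],"rot":[0,0,0]}]'
python3 -m inch '[{"xyz":[-35,-10,0],"rot":[0,0,0]},{"xyz":[-70,-20,0],"rot":[0,0,0]},{"xyz":[-100,-25,20],"rot":[0,0,0]},{"xyz":[-100,-25,50],"rot":[0,0,0]},{"xyz":[-100,-25,90],"rot":[0,0,0]}]'
python3 -m inch '[{"xyz":[0,0,15],"rot":[0,0,0]},{"xyz":[0,0,20],"rot":[0,0,0]},{"xyz":[0,0,25],"rot":[0,0,0]},{"xyz":[0,0,25],"rot":[0,0,0]}]'
```

```text
time: 13.27
tcp_pos: [0.484, -0.0361, 0.346]
ee_rot: [0.651, 0.759, 0.001, 0.002]
contact_force: [0.8, -0.3, -1.6]
grip_width: 0.014
gripper_force: 54.8
time: 13.68
tcp_pos: [0.4746, -0.1422, 0.2554]
ee_rot: [0.654, 0.756, 0.001, 0.003]
contact_force: [0.5, -0.7, -2.2]
grip_width: 0.0139
gripper_force: 54.8
time: 14.02
tcp_pos: [0.4739, -0.1395, 0.2291]
ee_rot: [0.653, 0.758, -0.0, -0.0]
contact_force: [-0.5, 0.1, -1.7]
grip_width: 0.0136
gripper_force: 54.8
```

```bash
python3 -m inch '[{"xyz":[0,0,5],"rot":[0,0,0]},{"xyz":[0,0,10],"rot":[0,0,0]},{"xyz":[0,0,14],"rot":[0,0,0]},{"xyz":[0,0,17],"rot":[0,0,0]},{"xyz":[0,0,17],"rot":[0,0,0]}]'
```

```text
time: 14.43
tcp_pos: [0.4735, -0.1393, 0.2119]
ee_rot: [0.653, 0.758, -0.0, -0.0]
contact_force: [0.5, 0.2, -1.0]
grip_width: 0.0136
gripper_force: 54.8
```

```bash
python3 -m inch '[{"xyz":[0,0,3],"rot":[0,0,0]},{"xyz":[0,0,5],"rot":[0,0,0]},{"xyz":[0,0,7],"rot":[0,0,0]},{"xyz":[0,0,7],"rot":[0,0,0]}]'
```

```text
time: 14.77
tcp_pos: [0.474, -0.1401, 0.2059]
ee_rot: [0.653, 0.758, -0.0, 0.001]
contact_force: [-1.9, -0.8, 6.2]
grip_width: 0.0137
gripper_force: 48.9
```

Contact made. Now open, settle the tips to the plate, and re-grip at full force.

```bash
python3 -m inch '[{"xyz":[0,0,0],"rot":[0,0,0]},{"xyz":[0,0,0],"rot":[0,0,0]},{"xyz":[0,0,0],"rot":[0,0,0]},{"xyz":[0,0,3],"rot":[0,0,0]},{"xyz":[0,0,5],"rot":[0,0,0]}]' 0.28
python3 -m inch '[{"xyz":[0,0,0],"rot":[0,0,0]},{"xyz":[0,0,0],"rot":[0,0,0]}]'
python3 - <<'E'
from h import *
im=ctrl.read_camera("side");cv2.imwrite("pics/side8.png",im)
w=ctrl.calibration("wrist");cv2.imwrite("pics/w8.png",ctrl.read_camera("wrist"))
g=cv2.cvtColor(cv2.imread("pics/w8.png"),6).astype(int)
for a,b in((250,270),(380,400)):print(g[168:192,a:b].mean(1).astype(int))
for y in(190,240):print(y,g[y:y+4,205:235].mean(0).astype(int),g[y:y+4,408:438].mean(0).astype(int))
E
```

```text
time: 15.18
tcp_pos: [0.4737, -0.1395, 0.2002]
ee_rot: [0.653, 0.758, 0.0, 0.0]
contact_force: [-7.9, 3.8, 33.5]
grip_width: 0.0259
gripper_force: 16.5
time: 15.35
tcp_pos: [0.4737, -0.1395, 0.2004]
ee_rot: [0.653, 0.758, 0.0, 0.0]
contact_force: [-1.4, 0.4, 4.7]
grip_width: 0.0258
gripper_force: 2.4
[113 114 116 116 118 117 117 117 116 115 113 108  99  94  96 113 151 204
 234 242 251 252 253 253]
[104 100  96  93  92  93  97 101 104 108 109 106 102  98  95 104 131 162
 187 198 206 209 209 209]
190 [183 188 193 197 200 204 207 209 208 200 201 227 246 251 253 253 253 253
 253 253 253 253 253 253 253 253 253 253 253 253] [208 208 208 208 209 207 207 208 209 209 208 208 209 209 209 208 208 204
 190 163 130 111 111 114 118 119 121 120 122 122]
240 [ 89  91  91  95  98  99 100  99  98  96  97  99  96 101 113 139 159 166
 170 170 170 170 171 171 171 170 170 171 171 170] [208 208 209 208 208 207 207 207 207 202 197 196 195 193 183 160 128 106
 103 108 111 117 121 121 121 117 114 111 107 106]
```

```bash
python3 - <<'E'
from h import *
from scipy.spatial.transform import Rotation as Ro
s=ctrl.observe();w=ctrl.calibration("wrist");R=Ro.from_quat(s["ee_rot"]).as_matrix()
for n,u,v,z in[("front",260,184.3,.014),("frontR",390,184.3,.014),("L",215.5,191.5,.014),("R",427.2,191.5,.014),("L2",219.3,241.5,.014),("R2",423.5,241.5,.014)]:
    print(n,(R.T@(plane(w,(u,v),z)-s["tcp_pos"])*1000).round(1))
o,_=ray(w,(320,240));print("cam in tool",(R.T@(o-s["tcp_pos"])*1000).round(1))
g=cv2.cvtColor(cv2.imread("pics/w8.png"),6).astype(int);print(g[235:275,314:326].mean(1).astype(int))
E
python3 -m inch '[{"xyz":[0,0,0],"rot":[0,0,0]},{"xyz":[0,0,0],"rot":[0,0,0]},{"xyz":[0,0,0],"rot":[0,0,0]},{"xyz":[0,0,0],"rot":[0,0,0]},{"xyz":[0,0,0],"rot":[0,0,0]}]' 0.0 60
```

```text
front [ 54.  -25.8 186.4]
frontR [ 54.   29.6 186.4]
L [ 50.9 -45.  186.4]
R [ 50.9  45.8 186.4]
L2 [ 28.4 -45.1 186.4]
R2 [ 28.5  45.9 186.4]
cam in tool [79.8  0.1 20.5]
[169 169 168 168 169 168 169 168 167 169 169 168 167 168 168 168 167 166
 153 127 117 117 117 118 119 118 120 120 121 123 128 137 146 155 159 161
 162 163 164 164]
time: 15.87
tcp_pos: [0.4739, -0.1396, 0.2004]
ee_rot: [0.653, 0.758, 0.0, 0.0]
contact_force: [0.5, 0.6, 5.2]
grip_width: 0.0133
gripper_force: 60.7
```

The lid now sits flat but about 6 mm behind the grip centre, so I'll re-grip centred.

```bash
python3 -m inch '[{"xyz":[0,0,-1],"rot":[0,0,0]},{"xyz":[0,0,-1],"rot":[0,0,0]},{"xyz":[0,0,-1],"rot":[0,0,0]},{"xyz":[-3,0,-1],"rot":[0,0,0]},{"xyz":[-6,0,-1],"rot":[0,0,0]}]' 0.25
python3 -m inch '[{"xyz":[0,0,0],"rot":[0,0,0]},{"xyz":[0,0,1],"rot":[0,0,0]},{"xyz":[0,0,1],"rot":[0,0,0]},{"xyz":[0,0,1],"rot":[0,0,0]}]' 0 60
python3 -m inch '[{"xyz":[0,0,0],"rot":[0,0,0]},{"xyz":[0,0,0],"rot":[0,0,0]}]'
python3 - <<'E'
from h import *
from scipy.spatial.transform import Rotation as Ro
s=ctrl.observe();w=ctrl.calibration("wrist");R=Ro.from_quat(s["ee_rot"]).as_matrix()
g=cv2.cvtColor(ctrl.read_camera("wrist"),6).astype(float)
for a in(245,260,380,395):
    d=np.diff(g[155:200,a:a+15].mean(1));k=d.argmax();v=155+.5+k+(d[k-1:k+2]*[-1,0,1]).sum()/d[k-1:k+2].sum()+.0
    print(round(v,1),(R.T@(plane(w,(a+7,v),s["tcp_pos"][2]-.186)-s["tcp_pos"])*1000).round(1))
print(s["tcp_pos"],s["grip_width"])
E
```

```text
time: 16.28
tcp_pos: [0.4745, -0.1455, 0.201]
ee_rot: [0.653, 0.758, -0.0, -0.0]
contact_force: [-0.5, -0.1, -0.7]
grip_width: 0.0232
gripper_force: 0.0
time: 16.62
tcp_pos: [0.4747, -0.1457, 0.2004]
ee_rot: [0.653, 0.758, 0.0, 0.0]
contact_force: [0.4, -2.0, 1.1]
grip_width: 0.0136
gripper_force: 65.8
time: 16.78
tcp_pos: [0.4747, -0.1456, 0.2004]
ee_rot: [0.653, 0.758, 0.0, 0.0]
contact_force: [0.8, -1.0, 0.8]
grip_width: 0.0137
gripper_force: 65.8
169.3 [ 60.4 -28.8 186. ]
169.3 [ 60.4 -22.5 186. ]
169.5 [ 60.3  28.  186. ]
169.4 [ 60.4  34.3 186. ]
[ 0.47472548 -0.14558863  0.20037053] 0.013700844201648422
```

```bash
python3 -m inch '[{"xyz":[0,0,-10],"rot":[0,0,0]},{"xyz":[0,0,-40],"rot":[0,0,0]},{"xyz":[0,0,-80],"rot":[0,0,0]},{"xyz":[0,0,-120],"rot":[0,0,0]},{"xyz":[20,10,-135],"rot":[0,0,0]}]'
python3 -m inch '[{"xyz":[35,10,0],"rot":[0,0,0]},{"xyz":[70,20,0],"rot":[0,0,0]},{"xyz":[110,30,0],"rot":[0,0,0]},{"xyz":[148,37,0],"rot":[0,0,0]},{"xyz":[148,37,0],"rot":[0,0,0]}]'
python3 -m inch '[{"xyz":[0,0,10],"rot":[0,0,0]},{"xyz":[0,0,20],"rot":[0,0,0]},{"xyz":[0,0,30],"rot":[0,0,0]},{"xyz":[0,0,35],"rot":[0,0,0]},{"xyz":[0,0,35],"rot":[0,0,0]}]'
cat > r.py <<'E'
from h import *
from scipy.spatial.transform import Rotation as Ro
s=ctrl.observe();R=Ro.from_quat(s["ee_rot"]).as_matrix();a=np.degrees(np.arctan2(-R[0,0],R[1,0]))
d=R.T@(np.array([.4963,.0278,0])-s["tcp_pos"])*1000
F=np.array(s["contact_force"]);m=s["moment"]
print("t",s["time"],"need dx,dy,yaw",d[:2].round(2),round(8.55-a,2),"z",round(s["tcp_pos"][2],4),"F",F.round(1),"cop xy mm",np.round([(-m[1]-.19*F[0])/F[2]*1e3,(m[0]-.19*F[1])/F[2]*1e3]),"tilt",R[2,:2].round(4))
E
python3 r.py
```

```text
time: 17.25
tcp_pos: [0.482, -0.1264, 0.3409]
ee_rot: [0.654, 0.757, 0.0, 0.004]
contact_force: [0.8, -0.2, -1.3]
grip_width: 0.0137
gripper_force: 66.4
time: 17.67
tcp_pos: [0.495, 0.0336, 0.3356]
ee_rot: [0.651, 0.759, 0.001, -0.002]
contact_force: [-1.5, 0.4, -1.2]
grip_width: 0.0135
gripper_force: 66.4
time: 18.08
tcp_pos: [0.4955, 0.0265, 0.2981]
ee_rot: [0.654, 0.757, -0.001, -0.002]
contact_force: [-0.5, -0.3, 0.1]
grip_width: 0.0138
gripper_force: 66.4
t 18.0833 need dx,dy,yaw [0.84 2.19] 0.18 z 0.2981 F [-0.5 -0.3  0.1] cop xy mm [774. 346.] tilt [ 0.0012 -0.0041]
```

```bash
python3 -m inch '[{"xyz":[0,0,0],"rot":[0,0,0]},{"xyz":[0,0,1],"rot":[0,0,0]},{"xyz":[0,0,1],"rot":[0,0,0]},{"xyz":[0,0,1],"rot":[0,0,0]}]' >/dev/null; python3 r.py
python3 - <<'E'
from h import *
from scipy.spatial.transform import Rotation as Ro
s=ctrl.observe();w=ctrl.calibration("wrist");R=Ro.from_quat(s["ee_rot"]).as_matrix()
im=ctrl.read_camera("wrist");cv2.imwrite("pics/w9.png",im);g=cv2.cvtColor(im,6).astype(float)
for a in(245,260,380,395):
    d=np.diff(g[160:200,a:a+15].mean(1));k=d.argmax();print(160.5+k,(R.T@(plane(w,(a+7,160.5+k),s["tcp_pos"][2]-.186)-s["tcp_pos"])*1000).round(1))
E
```

```text
t 18.4167 need dx,dy,yaw [ 0.52 -0.23] 0.08 z 0.2996 F [ 0.6  0.3 -1.3] cop xy mm [103.  61.] tilt [-0.0003  0.0007]
169.5 [ 60.3 -28.8 186. ]
168.5 [ 60.7 -22.5 186. ]
168.5 [ 60.7  28.  186. ]
168.5 [ 60.7  34.3 186. ]
```

```bash
python3 -m inch '[{"xyz":[0.3,-0.3,2],"rot":[0,0,0]},{"xyz":[0.3,-0.3,5],"rot":[0,0,0]},{"xyz":[0.3,-0.3,8],"rot":[0,0,0]},{"xyz":[0.3,-0.3,8],"rot":[0,0,0]},{"xyz":[0.3,-0.3,8],"rot":[0,0,0]}]' >/dev/null; python3 r.py
python3 -m inch '[{"xyz":[0,0,1],"rot":[0,0,0]},{"xyz":[0,0,2],"rot":[0,0,0]},{"xyz":[0,0,2],"rot":[0,0,0]},{"xyz":[0,0,2],"rot":[0,0,0]}]' >/dev/null; python3 r.py
```

```text
t 18.8833 need dx,dy,yaw [-0.34  0.77] 0.04 z 0.2909 F [-0.3  0.7 -1.6] cop xy mm [-21.  54.] tilt [ 0.0002 -0.0008]
t 19.2167 need dx,dy,yaw [-0.2   0.42] 0.05 z 0.2892 F [ 0.2  0.4 -0.3] cop xy mm [-203.  126.] tilt [ 0.     -0.0001]
```

```bash
python3 -m inch '[{"xyz":[0,0,1],"rot":[0,0,0]},{"xyz":[0,0,2],"rot":[0,0,0]},{"xyz":[0,0,2],"rot":[0,0,0]},{"xyz":[0,0,2],"rot":[0,0,0]}]' >/dev/null; python3 r.py
python3 -m inch '[{"xyz":[0,0,1],"rot":[0,0,0]},{"xyz":[0,0,1],"rot":[0,0,0]},{"xyz":[0,0,1],"rot":[0,0,0]}]' >/dev/null; python3 r.py
```

```text
t 19.55 need dx,dy,yaw [-0.21  0.47] 0.05 z 0.2872 F [-0.4 -0.6 -1.6] cop xy mm [-29. -85.] tilt [ 0.0001 -0.0002]
t 19.8 need dx,dy,yaw [-0.29  0.31] 0.05 z 0.2863 F [-0.2 -0.1 -1. ] cop xy mm [ -22. -136.] tilt [0.0001 0.0002]
```

```bash
python3 -m inch '[{"xyz":[0,0,1],"rot":[0,0,0]},{"xyz":[0,0,2],"rot":[0,0,0]},{"xyz":[0,0,2],"rot":[0,0,0]},{"xyz":[0,0,2],"rot":[0,0,0]}]' >/dev/null; python3 r.py
python3 -m inch '[{"xyz":[0,0,1],"rot":[0,0,0]},{"xyz":[0,0,1],"rot":[0,0,0]},{"xyz":[0,0,1],"rot":[0,0,0]}]' >/dev/null; python3 r.py
```

```text
t 20.1333 need dx,dy,yaw [-0.07  0.06] 0.05 z 0.2844 F [-0.3  0.7 -0.3] cop xy mm [-491.  246.] tilt [-0.0002  0.0006]
t 20.3833 need dx,dy,yaw [-0.06  0.  ] 0.05 z 0.2835 F [0.4 0.  2. ] cop xy mm [27. 33.] tilt [-0.0002  0.0007]
```

```bash
python3 -m inch '[{"xyz":[0,0,1],"rot":[0,0,0]},{"xyz":[0,0,2],"rot":[0,0,0]},{"xyz":[0,0,2],"rot":[0,0,0]}]' >/dev/null; python3 r.py
python3 -m inch '[{"xyz":[0,0,1],"rot":[0,0,0]},{"xyz":[0,0,2],"rot":[0,0,0]},{"xyz":[0,0,2],"rot":[0,0,0]}]' >/dev/null; python3 r.py
```

```text
t 20.6333 need dx,dy,yaw [-0.01 -0.08] 0.05 z 0.2815 F [-0.2 -0.4  4.3] cop xy mm [24. 30.] tilt [-0.0003  0.0009]
t 20.8833 need dx,dy,yaw [-0.18  0.1 ] 0.05 z 0.2792 F [1.3 0.4 0.8] cop xy mm [91. 35.] tilt [-0.      0.0006]
```

```bash
python3 -m inch '[{"xyz":[0,0,1],"rot":[0,0,0]},{"xyz":[0,0,2],"rot":[0,0,0]},{"xyz":[0,0,2],"rot":[0,0,0]}]' >/dev/null; python3 r.py
python3 -m inch '[{"xyz":[0,0,1],"rot":[0,0,0]},{"xyz":[0,0,2],"rot":[0,0,0]},{"xyz":[0,0,2],"rot":[0,0,0]}]' >/dev/null; python3 r.py
```

```text
t 21.1333 need dx,dy,yaw [-0.3   0.73] 0.05 z 0.2768 F [-0.   1.  -0.4] cop xy mm [-401.  302.] tilt [ 0.0002 -0.0007]
t 21.3833 need dx,dy,yaw [-0.28  0.81] 0.05 z 0.2749 F [ 0.2  0.6 -0.8] cop xy mm [-102.   59.] tilt [ 0.0002 -0.0008]
```

```bash
cat > e.py <<'E'
from h import *
g=cv2.cvtColor(ctrl.read_camera("wrist"),6).astype(float)
print("front rows",[155.5+np.diff(g[155:200,a:a+12].mean(1)).argmax() for a in(245,265,365,385,395)])
for y in(176,185,200,240):
    L=np.diff(g[y:y+4,195:250].mean(0));R=np.diff(g[y:y+4,395:450].mean(0));print(y,195.5+np.abs(L).argmax(),395.5+np.abs(R).argmax())
E
python3 e.py; python3 - <<'E'
import cv2
g=cv2.cvtColor(cv2.imread("pics/w9.png"),6).astype(float);import numpy as np
for y in(176,185,200,240):
    L=np.diff(g[y:y+4,195:250].mean(0));R=np.diff(g[y:y+4,395:450].mean(0));print("level",y,195.5+np.abs(L).argmax(),395.5+np.abs(R).argmax())
E
```

```text
front rows [np.float64(169.5), np.float64(169.5), np.float64(169.5), np.float64(169.5), np.float64(169.5)]
176 213.5 437.5
185 214.5 429.5
200 215.5 426.5
240 219.5 423.5
level 176 214.5 431.5
level 185 214.5 426.5
level 200 215.5 425.5
level 240 218.5 422.5
```

```bash
python3 -m inch '[{"xyz":[0,0,1],"rot":[0,0,0]},{"xyz":[0,0,1.5],"rot":[0,0,0]},{"xyz":[0,0,1.5],"rot":[0,0,0]}]' >/dev/null; python3 r.py
python3 -m inch '[{"xyz":[0,0,1],"rot":[0,0,0]},{"xyz":[0,0,1],"rot":[0,0,0]},{"xyz":[0,0,1],"rot":[0,0,0]}]' >/dev/null; python3 r.py
```

```text
t 21.6833 need dx,dy,yaw [-0.25  0.67] 0.05 z 0.2738 F [-1.2 -0.7  3.8] cop xy mm [ 1. 53.] tilt [ 0.0001 -0.0004]
t 21.9333 need dx,dy,yaw [-0.26  0.66] 0.05 z 0.2728 F [-2.6  0.2  4.5] cop xy mm [45.  3.] tilt [ 0.0001 -0.0004]
```

```bash
python3 -m inch '[{"xyz":[0,0,0.5],"rot":[0,0,0]},{"xyz":[0,0,1],"rot":[0,0,0]},{"xyz":[0,0,1],"rot":[0,0,0]}]' >/dev/null; python3 r.py
python3 -m inch '[{"xyz":[0,0,0.5],"rot":[0,0,0]},{"xyz":[0,0,1],"rot":[0,0,0]},{"xyz":[0,0,1],"rot":[0,0,0]}]' >/dev/null; python3 r.py; python3 e.py
```

```text
t 22.1833 need dx,dy,yaw [-0.22  0.61] 0.05 z 0.272 F [-3.7  1.2  7.4] cop xy mm [ 28. -21.] tilt [ 0.     -0.0003]
t 22.4333 need dx,dy,yaw [-0.21  0.58] 0.04 z 0.2712 F [-5.3  0.5  9.9] cop xy mm [39. -5.] tilt [-0.     -0.0002]
front rows [np.float64(169.5), np.float64(169.5), np.float64(169.5), np.float64(169.5), np.float64(169.5)]
176 214.5 439.5
185 213.5 426.5
200 215.5 425.5
240 218.5 423.5
```

```bash
python3 -m inch '[{"xyz":[0,-0.5,0],"rot":[0,0,0]},{"xyz":[0,-1,0],"rot":[0,0,0]},{"xyz":[0,-1,0],"rot":[0,0,0]}]' >/dev/null; python3 r.py
python3 -m inch '[{"xyz":[0,0,0.5],"rot":[0,0,0]},{"xyz":[0,0,1],"rot":[0,0,0]},{"xyz":[0,0,1],"rot":[0,0,0]}]' >/dev/null; python3 r.py
```

```text
t 22.7333 need dx,dy,yaw [-0.2  0.5] 0.05 z 0.2716 F [-1.3  0.9  8.8] cop xy mm [-9. 18.] tilt [-0.0001  0.0019]
t 22.9833 need dx,dy,yaw [-0.18  0.45] 0.05 z 0.2707 F [-1.9  1.1 11.8] cop xy mm [-7.  7.] tilt [-0.0002  0.0019]
```

```bash
python3 -m inch '[{"xyz":[0,0,0.5],"rot":[0,0,0]},{"xyz":[0,0,1],"rot":[0,0,0]},{"xyz":[0,0,1],"rot":[0,0,0]}]' >/dev/null; python3 r.py; python3 - <<'E'
from h import *
T=[cv2.imwrite(f"pics/{n}10.png",ctrl.read_camera(n)) for n in("wrist","side")]
from scipy.spatial.transform import Rotation as Ro
# hook (far) vs lid front: profile down the hook's middle columns
g=cv2.cvtColor(cv2.imread("pics/wrist10.png"),6).astype(int);h=cv2.cvtColor(cv2.imread("pics/w9.png"),6).astype(int)
print(g[140:182,308:332].mean(1).astype(int));print(g[140:182,260:285].mean(1).astype(int))
E
```

```text
t 23.2333 need dx,dy,yaw [-0.15  0.43] 0.05 z 0.27 F [-2.7  0.7 13.9] cop xy mm [-11.  10.] tilt [-0.0002  0.002 ]
[125 124 123 122 120 117 111 106 103  98  88  84  84  84  84  84  84  88
 102 119 126 128 130 130 131 131 125 114  97  91  93  93  93  92  92  94
 105 141 182 201 208 211]
[178 182 185 188 190 192 193 190 179 161 143 133 131 130 127 120 113 107
 102  99  96  96  97  97  98  99 104 122 143 174 226 243 247 252 252 252
 252 252 252 252 251 252]
```

Force has been rising only at the seal's rate (about 3 N/mm) and centred, and the front hook covers about 3.5 mm of the lid's end (rows 169-177), so it looks snapped. I'll ease off and test by a light pull.

```bash
python3 -m inch '[{"xyz":[0,0,-1.5],"rot":[0,0,0]},{"xyz":[0,0,-3],"rot":[0,0,0]},{"xyz":[0,0,-3],"rot":[0,0,0]}]' >/dev/null; python3 r.py
python3 -m inch '[{"xyz":[0,0,-0.7],"rot":[0,0,0]},{"xyz":[0,0,-0.7],"rot":[0,0,0]},{"xyz":[0,0,-0.7],"rot":[0,0,0]}]' >/dev/null; python3 r.py
```

```text
t 23.5833 need dx,dy,yaw [-0.2   0.46] 0.05 z 0.2726 F [-0.6  1.2  5.2] cop xy mm [-21.   9.] tilt [-0.0002  0.0019]
t 23.8333 need dx,dy,yaw [-0.21  0.56] 0.06 z 0.2728 F [0.2 2.3 4.5] cop xy mm [ 10. -10.] tilt [-0.      0.0015]
```

```bash
python3 -m inch '[{"xyz":[0,0,-0.7],"rot":[0,0,0]},{"xyz":[0,0,-0.7],"rot":[0,0,0]},{"xyz":[0,0,-0.7],"rot":[0,0,0]}]' >/dev/null; python3 r.py
python3 -m inch '[{"xyz":[0,0,-0.7],"rot":[0,0,0]},{"xyz":[0,0,-0.7],"rot":[0,0,0]},{"xyz":[0,0,-0.7],"rot":[0,0,0]}]' >/dev/null; python3 r.py
```

```text
t 24.0833 need dx,dy,yaw [-0.19  0.63] 0.06 z 0.2729 F [ 4.8  2.8 -3.9] cop xy mm [ 5. 14.] tilt [0.0001 0.0011]
t 24.3333 need dx,dy,yaw [-0.21  0.74] 0.07 z 0.2729 F [ 6.1  2.7 -9.2] cop xy mm [-11.   8.] tilt [0.0003 0.0007]
```

Both catches hold: a 9 N pull gives no movement, and the reaction is centred. Release the pull and open.

```bash
python3 -m inch '[{"xyz":[0,0,0.7],"rot":[0,0,0]},{"xyz":[0,0,0.7],"rot":[0,0,0]}]' >/dev/null; python3 r.py
python3 -m inch '[{"xyz":[0,0,0],"rot":[0,0,0]},{"xyz":[0,0,0],"rot":[0,0,0]},{"xyz":[0,0,0],"rot":[0,0,0]},{"xyz":[0,0,0],"rot":[0,0,0]},{"xyz":[0,0,-2],"rot":[0,0,0]}]' 0.45
python3 -m inch '[{"xyz":[0,0,-10],"rot":[0,0,0]},{"xyz":[0,0,-30],"rot":[0,0,0]},{"xyz":[0,0,-60],"rot":[0,0,0]},{"xyz":[0,0,-90],"rot":[0,0,0]},{"xyz":[0,0,-90],"rot":[0,0,0]}]'
```

```text
t 24.5 need dx,dy,yaw [-0.16  0.75] 0.07 z 0.2728 F [ 5.1  1.8 -4.7] cop xy mm [  2. -14.] tilt [0.0001 0.0009]
time: 24.92
tcp_pos: [0.4946, 0.0277, 0.2748]
ee_rot: [0.653, 0.758, -0.0, -0.0]
contact_force: [1.0, 0.7, 0.2]
grip_width: 0.0401
gripper_force: 0.0
time: 25.33
tcp_pos: [0.4965, 0.0276, 0.3717]
ee_rot: [0.653, 0.758, 0.003, 0.005]
contact_force: [1.8, -0.5, 0.9]
grip_width: 0.0422
gripper_force: 0.0
```

```bash
python3 -m inch '[{"xyz":[0,0,0],"rot":[0,0,0]},{"xyz":[0,0,0],"rot":[0,0,0]},{"xyz":[0,0,0],"rot":[0,0,0]}]' >/dev/null
python3 - <<'E'
from h import *
c=ctrl.calibration("side");im=ctrl.read_camera("side");a=np.radians(8.55);M=np.array([[np.cos(a),-np.sin(a)],[np.sin(a),np.cos(a)]])
b=cv2.imread("pics/side10.png");i0=cv2.imread("pics/side0.png");f=lambda A,B,p,r=9:np.abs(A[p[1]-r:p[1]+r,p[0]-r:p[0]+r].astype(int)-B[p[1]-r:p[1]+r,p[0]-r:p[0]+r]).mean().round(1)
pt=lambda X:tuple(int(round(v)) for v in proj(c,np.array(X)))
for xy in[(-.046,-.06),(.046,-.06),(-.046,.06)]:
    p=np.array([.4963,.0278])+M@np.array(xy);print("lid corner diff vs pressed",f(im,b,pt([*p,.087]),8))
for n,X in(("salt",(.608,-.115,.045)),("timer",(.618,-.224,.024)),("mug",(.587,.36,.045))):print(n,f(im,i0,pt(X),14))
s=ctrl.observe();print(s["time"],s["joint_velocities"],s["contact_force"])
E
```

```text
lid corner diff vs pressed 14.7
lid corner diff vs pressed 11.9
lid corner diff vs pressed 18.9
salt 10.3
timer 4.9
mug 43.4
25.6333 [-0.00091964  0.0069502  -0.00098365 -0.00066526 -0.0017073  -0.00144186] [0.13624166 0.33470783 0.64134552]
```

```bash
python3 - <<'E'
from h import *
w=ctrl.calibration("wrist");im=ctrl.read_camera("wrist");hsv=cv2.cvtColor(im,40);m=((hsv[...,1]<60)&(hsv[...,2]>125)).astype(np.uint8)*255
a=np.radians(8.55);M=np.array([[np.cos(a),-np.sin(a)],[np.sin(a),np.cos(a)]])
# rectify lid top plane (z=.0868), 2 px/mm, keeper frame
S=[(-.06,-.08),(.06,-.08),(.06,.08),(-.06,.08)]
src=np.float32([proj(w,np.array([*(np.array([.4963,.0278])+M@np.array(q)),.0868])) for q in S]);dst=np.float32([[(x+.06)*2000,(.08-y)*2000] for x,y in S])
r=cv2.warpPerspective(m,cv2.getPerspectiveTransform(src,dst),(240,320))
def edge(col):
    i=np.where(r[:,col-4:col+5].mean(1)>127)[0];return (160-i.max())/2,(160-i.min())/2
for x in(-35,-25,-10,10,25,35):print("x",x,"lid y range",edge(120+2*x))
row=np.where(r[90:110].mean(0)>127)[0];print("x range at y~30",(row.min()-120)/2,(row.max()-120)/2)
E
```

```text
x -35 lid y range (np.float64(-58.5), np.float64(61.0))
x -25 lid y range (np.float64(-58.5), np.float64(61.0))
x -10 lid y range (np.float64(-70.5), np.float64(65.0))
x 10 lid y range (np.float64(-71.0), np.float64(65.0))
x 25 lid y range (np.float64(-58.5), np.float64(60.5))
x 35 lid y range (np.float64(-29.5), np.float64(60.5))
x range at y~30 -46.0 45.0
```

The lid measures 119.5 x 91 mm when rectified at the latched height and lies level, with the hook heads visible at both ends. Handing in.

```bash
python3 -c "
from bench import ctrl;print(ctrl.finish_job())"
```

```text
the job is handed in; nothing more can be done
None
```

The lid is on and latched: both hooks held it against a 9 N upward pull before I let go. I handed the job in at about 26 s. On a first, misaligned try the wrist force reached about 25 N, right at the seal's limit, and the final press peaked near 15 N. The mug was hidden in my last picture check, so I didn't re-check it by camera, though the arm never worked near it.

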